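Shut the tool chest on the garage bench

TASK

Close up the white tool chest on the bench using only pushes of the fingertips: first push both open drawers fully home, then press the raised lid gently down until it is fully shut, without slamming it. Do not pull the drawers or the lid farther open, and leave the mug, the spray can and the jar standing where they are.

Things in the scene. Friction and masses are not known exactly. Their poses are not given: they have to be found in the camera images.
- chest: White steel tool chest, fixed: case 160 mm deep (x), 360 wide (y), 95 high; two drawers side by side, above them a tray with a hinged lid. Origin: centre of its underside, on the bench. x points from the drawer fronts (robot side) to the back, y to the left seen from the robot, z up; turned up to 0.3 rad. Case front at x = -80 mm; top of the shut lid at z = 101 mm.
- drawer_left (a joint): How far the left (+y) drawer stands open, m: 0 shut, grows as it comes out along the chest's -x; starts 0.03 to 0.085, stops at 0 and 0.11 are firm. Slides with about 2 N of friction (plus 6 N per m/s); no spring or catch, stays where it is left.
- drawer_right (a joint): The same for the right (-y) drawer.
- drawer_left_front (a point): Centre of the outer face of the left drawer's front, 36 mm above the bench. Flat white front 170 mm wide, 52 high (10 to 62 mm above the bench); a steel pull strip 70 mm wide stands out 8 mm at 22 to 30 mm above the bench. Axes as the chest's. Shut, it is at x = -92 mm, y = +88.5 mm in the chest's frame, the foremost part of the chest but for the strip.
- drawer_right_front (a point): The same for the right drawer's front; shut, at x = -92 mm, y = -88.5 mm in the chest's frame.
- lid (a joint): Lid angle in rad: 0 shut and level, grows as the front edge lifts; starts 0.95 to 1.3, stop at 1.6. Its stiff hinge (0.6 N m of friction, against a lid weight of 0.35 kg) holds it at any angle, so that it must be pressed all the way down; firm stop at 0.
- lid_hinge (a point): Middle of the lid's hinge line, at the back top edge of the case: x = +80 mm, y = 0, z = 95 mm in the chest's frame. The hinge line runs along the chest's y. This point's axes turn with the lid; shut, they are the chest's.
- lid_edge (a point): Middle of the lid's free edge, on its outer (upper) face. Lid: flat white plate, 168 mm from hinge line to free edge, 364 mm wide, 6 mm thick (underside through the hinge line), a lip 7 mm down along the free edge, no handle. The free edge is at the front when shut. Axes turn with the lid.
- mug: White mug, loose, 80 mm across, 95 mm high, with a handle; stands beside the chest. Origin: centre of its foot.
- spray_can: Aluminium spray can, loose, 60 mm across, 170 mm high; stands beside the chest. Origin: centre of its foot.
- jar: Glass jar with a steel cap, loose, 68 mm across, 85 mm high; stands beside the chest. Origin: centre of its foot.

How it is judged:
By the outcome, as a careful person would: the job done as asked, in the order asked, and still so for the second after the job is handed in, with the robot touching nothing.
It also fails if it takes over 64 s, if anything falls off the work surface, if the arm or the gripper's body presses on something with over 40 N, if the wrist force passes 120 N, or if a joint passes its speed limit or range.

ROBOT

A 6-joint arm with a two-finger parallel gripper is mounted at the origin on the work surface. World frame = base frame: x ahead of the robot, y to its left, z up, the work surface at z = 0. Lengths are in mm, angles in rad, forces in N, time in s.
With the tool pointing down it reaches from about 275 to 1000 mm from the base axis. Payload 8.4 kg.
Tool frame: the origin (TCP) lies between the finger pads; the fingertips stand 25 mm ahead of it and the grasp point (between the pads) lies 6 mm ahead of it; z points along the fingers, y is the line along which they close (so a half turn about z gives the same grasp; the last joint's range is limited). The gripper opens to 85 mm and grips with 20 to 120 N. Pads are 22 mm wide; open, the fingers measure 114 mm over their backs; the gripper's body (76 mm by 85 mm) begins 54 mm behind the grasp point. The pads swing forward as they close: fully open they stand 13 mm farther back than shut.
Start: joints at [1.268, 0.353, 1.633, -0, 1.155, -0.002], TCP at [185.176, 596.94, 256.281] pointing down, gripper open.
Joint ranges: [-2.63, 2.63], [-0.92, 2.1], [0.06, 2.66], [-1.3, 4.44], [0, 2.69], [-3.02, 3.02]. Speed limits (rad/s): [2.22, 2.22, 2.79, 3.14, 3.14, 3.14].

INTERFACE

Orientations are given as [roll, pitch, yaw] about the fixed x, y, z axes, in that order (R = Rz(yaw) Ry(pitch) Rx(roll)).
In Python, from rig import r, eyes, workorder gives the robot as it stands. The module is installed in compiled form; this text tells all that it offers.
- The arm moves only by the tool step_arm, never from a script. Its argument "moves" is a list of rows, each an object of numbers: "tx", "ty", "tz": the shift along the tool's x, y, z scaled (see below); "ax", "ay", "az": the turn, a rotation vector about the tool's x, y, z scaled (see below). In form: [{"tx": .., "ty": .., "tz": .., "ax": .., "ay": .., "az": ..}, ...]. A call has 1 to 5 rows; each row shifts and turns the commanded pose from where the row before left it, along the tool's axes as they then stand; what a row does not reach is not made up. The controller multiplies each number of a shift by 25 mm and each number of a turn by 90 degrees. A row lasts 1/8 s, in which the tool goes at most 62.5 mm and 10.7 degrees, less where a joint would pass 70% of its speed; a pose out of reach is approached as far as the arm can. A call with a number of a shift or a turn outside -1 to 1 is refused whole. A call with a gripper value outside its range is refused whole. "gripper" is the opening, from 0 (shut) to 1 (fully open), set as the call begins (left out, the last holds). The fingers move at their own pace and stop on an object; "newtons" is the grip in N (left out, the last holds). Time passes only in rows, so rows that do not move let the fingers close. It gives the time, the measured TCP pose, the force, the opening and the grip force at its end, in the units of the state.
- r.sense(): the state, without advancing time (a new reading comes with each control period).
- eyes.grab_frame(name): name is "side" or "top"; returns (picture, depth): 420x560x3 uint8, red, green, blue; 420x560 float32, mm along the optical axis (not along the pixel's ray), 0 where there is no reading.
- eyes.camera_info(name): a dict with "intrinsics" (3x3 intrinsics, pixels), "cam_to_world" (4x4, takes a point from camera to world coordinates). Camera axes: x right, y up, looking along -z (the intrinsics and any distortion apply to the point x, -y, -z); pixel columns grow to the right and rows downward; lengths in mm; the calibration is good to about 2 mm. A picture is of the moment at which its call begins. camera_info takes no time and is no camera call.
- workorder.sign_off(): hands the job in; it is judged then, once.
The state is a dict: "clock": time; "qpos": joint angles; "qvel": joint speeds; "joint_efforts": joint torques, N m; "eef_pos": TCP position; "tcp_rot": TCP orientation; "contact_force": force on the tool from outside, world axes, zero at the start; "wrist_torque": the same for the moment, N m; "opening": opening from 0.0 (shut) to 1.0 (fully open); "grasp_force": force on a finger pad.
Only numpy, scipy, OpenCV 4.12 (cv2) and the standard library are available. Lean on these libraries where they do the work, as an engineer would, in place of code of your own. Each camera call takes 0.05 s, during which the arm holds its last target. There are 200 camera calls.

## Working session

There is one attempt and no reset: what is moved stays moved. The work goes in short steps, Python scripts to look and compute and a tool call to move; the robot and the scene stay as the last step left them, time stands still between calls to the robot, and variables do not carry over. Pictures are saved under pics/ and viewed, at most 10 in all, crops included, and the job is handed in when it is done.

Besides the shell and the picture viewer there is one more tool, called after "Request:" as name(argument=value, ...) on one line, values as JSON. step_arm: Moves the arm, as the interface text tells. Its arguments: {"type":"object","properties":{"moves":{"type":"array","items":{"type":"object","properties":{"tx":{"type":"number"},"ty":{"type":"number"},"tz":{"type":"number"},"ax":{"type":"number"},"ay":{"type":"number"},"az":{"type":"number"}}}},"gripper":{"type":"number"},"newtons":{"type":"number"}},"required":["moves"]}

```bash
mkdir -p pics; cat > h.py <<'E'
import numpy as np, cv2
from rig import r, eyes, workorder
def cloud(n):
    im,d=eyes.grab_frame(n); c=eyes.camera_info(n); K=np.array(c["intrinsics"]); T=np.array(c["cam_to_world"])
    v,u=np.mgrid[:420,:560]; P=np.stack([(u-K[0,2])/K[0,0]*d,-(v-K[1,2])/K[1,1]*d,-d,np.ones_like(d)],-1)@T.T
    P=P[...,:3].copy(); P[d==0]=np.nan
    return im,d,P
E
python3 - <<'E'
from h import *
for n in("side","top"):
    im,d,P=cloud(n); cv2.imwrite(f"pics/{n}0.png",im[...,::-1]); np.savez(f"{n}0.npz",im=im,d=d,P=P)
    c=eyes.camera_info(n);print(n,c, (d>0).mean())
print(r.sense())
E
```

```text
side {'intrinsics': array([[524.34869904,   0.        , 281.15763328],
       [  0.        , 524.34869904, 199.90516763],
       [  0.        ,   0.        ,   1.        ]]), 'cam_to_world': array([[ 6.76824151e-01,  4.95077379e-01, -5.44800384e-01,
        -7.93914602e+01],
       [-7.35953770e-01,  4.71920591e-01, -4.85451340e-01,
        -6.15905370e+02],
       [ 1.67665422e-02,  7.29513088e-01,  6.83761317e-01,
         9.58552938e+02],
       [ 0.00000000e+00,  0.00000000e+00,  0.00000000e+00,
         1.00000000e+00]])} 0.9960714285714286
top {'intrinsics': array([[519.41866385,   0.        , 283.6701801 ],
       [  0.        , 519.41866385, 210.11015814],
       [  0.        ,   0.        ,   1.        ]]), 'cam_to_world': array([[ 1.81164399e-02,  9.98181770e-01, -5.74886898e-02,
         5.17309964e+02],
       [-9.99819699e-01,  1.77590154e-02, -6.72215842e-03,
         2.74310195e+00],
       [-5.68899345e-03,  5.76001061e-02,  9.98323526e-01,
         1.38062074e+03],
       [ 0.00000000e+00,  0.00000000e+00,  0.00000000e+00,
         1.00000000e+00]])} 0.9959013605442177
{'clock': 0.1, 'qpos': array([ 1.26761636e+00,  3.53585010e-01,  1.63404993e+00,  9.01338786e-06,
        1.15523659e+00, -2.36515324e-03]), 'qvel': array([ 1.58129699e-03, -7.59628133e-04, -2.68148052e-03, -5.63894875e-04,
       -9.73480238e-04, -2.16942675e-05]), 'joint_efforts': array([ 1.01223388e-03, -6.06350756e+01, -3.42817104e+01,  1.20815871e-04,
        3.95297408e-03, -1.63562595e-05]), 'eef_pos': array([185.0430938 , 596.55766565, 255.6371334 ]), 'tcp_rot': array([-3.14031380e+00, -1.12663224e-05,  2.84077419e+00]), 'contact_force': array([0.34397419, 0.33480291, 0.33518195]), 'wrist_torque': array([0.01220954, 0.05648998, 0.00995441]), 'grasp_force': 0.0, 'opening': 0.9987934742214283}
```

View pics/side0.png

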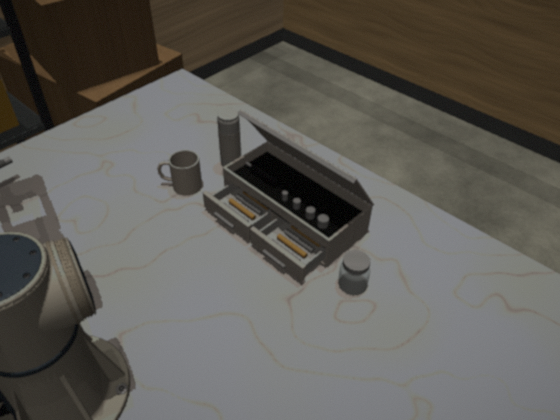

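View pics/top0.png

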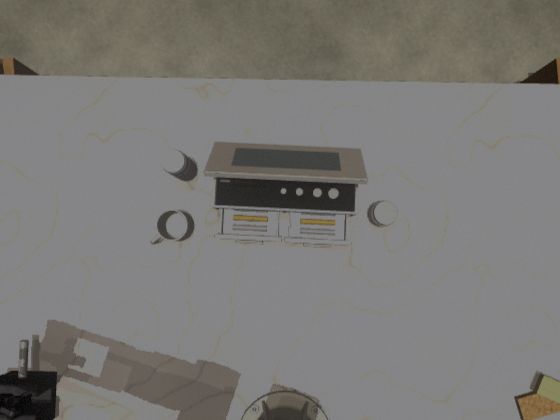

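The side view shows the chest around (290,200), with both drawers open toward the robot and the lid up. The mug is at (185,172), the can at (229,138) and the jar at (354,272). In the top view the drawer fronts lie near row 240, columns 220–347, and the lid spans rows 145–182.

```bash
python3 - <<'E'
from h import *
S=np.load("side0.npz");T=np.load("top0.npz")
t=T["P"];s=S["P"]
for n,(u,v) in dict(caseFL=(217,210),caseFR=(354,211),lidL=(215,160),lidR=(355,160),lidm=(285,180),drL=(235,240),drR=(330,243),rimL=(222,236),rimR=(346,240),bench=(285,300)).items(): print(n,t[v,u].round(0))
def box(P,x0,x1,y0,y1,z0,z1): return np.all((P>[x0,y0,z0])&(P<[x1,y1,z1]),-1)
A=np.concatenate([s.reshape(-1,3),t.reshape(-1,3)])
# lid top plane: points z>115 within chest, RANSAC-free: top-view only
L=t[145:180,205:370].reshape(-1,3);L=L[L[:,2]>108]
c=np.median(L,0)
for _ in range(6):
    n=np.linalg.svd(L-c,full_matrices=0)[2][2]; d=abs((L-c)@n); L=L[d<max(4,np.percentile(d,90))] ;c=L.mean(0)
n*=np.sign(n[2]); print("lid n",n,"c",c,len(L),"tilt",np.arccos(n[2]),"yaw?",np.arctan2(n[1],n[0]),"max z",np.percentile(L[:,2],[1,99]),"y",np.percentile(L[:,1],[1,99]))
# front faces from side cam
F=s[box(s,350,600,-200,200,12,58)]
for z0 in (14,35,45):
  G=F[(F[:,2]>z0)&(F[:,2]<z0+8)]
  for y in range(-160,180,20):
    q=G[(abs(G[:,1]-y)<10)]
    if len(q)>2: print(z0,y,len(q),np.percentile(q[:,0],[0,10,50]).round(0))
for nm,(u,v) in dict(mug=(175,225),can=(178,160),jar=(385,212)).items():
    q=t[v-25:v+25,u-25:u+25].reshape(-1,3);q=q[q[:,2]>30];print(nm,np.nanmin(q,0).round(),np.nanmax(q,0).round())
E
```

```text
caseFL [594. 190.  -4.]
caseFR [ 592. -163.   96.]
lidL [700. 172. 184.]
lidR [ 710. -156.  158.]
lidm [651.   9. 230.]
drL [515. 140.  -5.]
drR [ 512. -107.   65.]
rimL [525. 167.  64.]
rimR [ 520. -150.   45.]
bench [359.   4.  -4.]
lid n [ 0.82641231 -0.02584768  0.56247186] c [699.19824368   7.33575102 180.48577001] 4628 tilt 0.9734239447602364 yaw? -0.03126678848348272 max z [110.43825402 238.45174445] y [-169.90606101  184.74347018]
14 -160 57 [506. 507. 554.]
14 -140 38 [505. 507. 559.]
14 -120 97 [506. 550. 570.]
14 -100 49 [507. 555. 562.]
14 -80 39 [555. 557. 580.]
14 -60 40 [553. 557. 563.]
14 -40 46 [509. 555. 563.]
14 -20 109 [508. 544. 572.]
14 0 43 [511. 512. 570.]
14 20 41 [512. 513. 567.]
14 40 15 [511. 512. 515.]
14 60 63 [513. 515. 567.]
14 80 32 [514. 560. 568.]
14 100 37 [558. 562. 587.]
14 120 36 [561. 563. 569.]
14 140 38 [517. 562. 580.]
14 160 88 [515. 519. 578.]
35 -160 70 [506. 509. 560.]
35 -140 16 [506. 506. 507.]
35 -120 16 [507. 507. 508.]
35 -100 20 [506. 507. 509.]
35 -80 18 [500. 508. 509.]
35 -60 20 [509. 509. 510.]
35 -40 9 [508. 509. 512.]
35 -20 11 [509. 509. 511.]
35 0 62 [510. 513. 571.]
35 20 51 [511. 513. 561.]
35 40 12 [512. 513. 513.]
35 60 16 [511. 513. 515.]
35 80 15 [514. 515. 516.]
35 100 18 [507. 509. 516.]
35 120 14 [511. 513. 515.]
35 140 10 [515. 515. 518.]
35 160 34 [515. 517. 569.]
45 -160 67 [505. 507. 555.]
45 -140 24 [505. 506. 508.]
45 -120 15 [506. 507. 508.]
45 -100 14 [507. 508. 509.]
45 -80 14 [507. 508. 509.]
45 -60 12 [509. 509. 510.]
45 -40 14 [508. 509. 510.]
45 -20 18 [508. 509. 511.]
45 0 70 [509. 513. 559.]
45 20 59 [513. 514. 560.]
45 40 10 [513. 513. 514.]
45 60 16 [513. 513. 514.]
45 80 12 [514. 514. 515.]
45 100 10 [515. 516. 516.]
45 120 14 [513. 515. 516.]
45 140 10 [515. 515. 517.]
45 160 26 [515. 516. 559.]
mug [501. 249.  30.] [587. 350. 100.]
can [668. 244.  31.] [727. 302. 176.]
jar [ 557. -271.   31.] [ 621. -208.   92.]
```

Request:
step_arm(moves=[{"tx": -0.5,"ty": -0.5,"tz": 0.2},{"tx": -0.95,"ty": -1,"tz": 0.2},{"tx": -0.95,"ty": -1,"tz": 0.2},{"tx": -0.95,"ty": -1,"tz": 0.2},{"tx": -0.95,"ty": -1,"tz": 0.2}], gripper=0)

```text
schema error: expected keys tx, ty, tz, ax, ay, az
```

Request:
step_arm(moves=[{"tx": -0.95,"ty": -1,"tz": 0.2},{"tx": -0.95,"ty": -1,"tz": 0.2},{"tx": -0.95,"ty": -1,"tz": 0.2},{"tx": -0.95,"ty": -1,"tz": 0.2},{"tx": -0.95,"ty": -1,"tz": 0.2}])

```text
schema error: expected keys tx, ty, tz, ax, ay, az
```

Request:
step_arm(moves=[{"tx": -0.95,"ty": -1,"tz": 0.2},{"tx": -0.95,"ty": -1,"tz": 0.2},{"tx": -0.95,"ty": -1,"tz": 0.2},{"tx": -0.95,"ty": -1,"tz": 0.2},{"tx": -0.95,"ty": -1,"tz": 0.2}])

```text
schema error: expected keys tx, ty, tz, ax, ay, az
```

Request:
step_arm(moves=[{"az": 0.11},{"az": 0.11},{"az": 0.11},{"az": 0.11},{"az": 0.11}])

```text
schema error: expected keys tx, ty, tz, ax, ay, az
```

Request:
step_arm(moves=[{"az": 0.11},{"az": 0.11},{"az": 0.055},{},{}])

```text
schema error: expected keys tx, ty, tz, ax, ay, az
```

All six keys are needed in every row.

Request:
step_arm(moves=[{"tx": -0.5,"ty": -0.5,"tz": 0.2,"ax": 0,"ay": 0,"az": 0},{"tx": -0.95,"ty": -1,"tz": 0.2,"ax": 0,"ay": 0,"az": 0},{"tx": -0.95,"ty": -1,"tz": 0.2,"ax": 0,"ay": 0,"az": 0},{"tx": -0.95,"ty": -1,"tz": 0.2,"ax": 0,"ay": 0,"az": 0},{"tx": -0.95,"ty": -1,"tz": 0.2,"ax": 0,"ay": 0,"az": 0}], gripper=0)

```text
clock: 0.72
eef_pos: [255.0, 455.3, 230.7]
tcp_rot: [-3.141, 0.0, 2.841]
contact_force: [-0.3, -0.1, -0.3]
opening: 0.0
grasp_force: 0.0
```

Request:
step_arm(moves=[{"tx": -0.95,"ty": -1,"tz": 0.2,"ax": 0,"ay": 0,"az": 0},{"tx": -0.95,"ty": -1,"tz": 0.2,"ax": 0,"ay": 0,"az": 0},{"tx": -0.95,"ty": -1,"tz": 0.2,"ax": 0,"ay": 0,"az": 0},{"tx": -0.95,"ty": -1,"tz": 0.2,"ax": 0,"ay": 0,"az": 0},{"tx": -0.95,"ty": -1,"tz": 0.2,"ax": 0,"ay": 0,"az": 0}])

```text
clock: 1.35
eef_pos: [330.9, 300.9, 205.8]
tcp_rot: [-3.141, -0.0, 2.841]
contact_force: [-0.3, 0.4, 0.1]
opening: 0.005
grasp_force: 0.0
```

Request:
step_arm(moves=[{"tx": -0.95,"ty": -1,"tz": 0.2,"ax": 0,"ay": 0,"az": 0},{"tx": -0.95,"ty": -1,"tz": 0.2,"ax": 0,"ay": 0,"az": 0},{"tx": -0.95,"ty": -1,"tz": 0.2,"ax": 0,"ay": 0,"az": 0},{"tx": -0.95,"ty": -1,"tz": 0.2,"ax": 0,"ay": 0,"az": 0},{"tx": -0.95,"ty": -1,"tz": 0.2,"ax": 0,"ay": 0,"az": 0}])

```text
clock: 1.98
eef_pos: [406.9, 146.5, 180.8]
tcp_rot: [-3.141, -0.0, 2.841]
contact_force: [0.0, 0.6, -0.1]
opening: -0.001
grasp_force: 0.0
```

Request:
step_arm(moves=[{"tx": 0,"ty": 0,"tz": 0,"ax": 0,"ay": 0,"az": 0.11},{"tx": 0,"ty": 0,"tz": 0,"ax": 0,"ay": 0,"az": 0.11},{"tx": 0,"ty": 0,"tz": 0,"ax": 0,"ay": 0,"az": 0.11},{"tx": 0,"ty": 0,"tz": 0,"ax": 0,"ay": 0,"az": 0.11},{"tx": 0,"ty": 0,"tz": 0,"ax": 0,"ay": 0,"az": 0.11}])

```text
clock: 2.6
eef_pos: [406.4, 147.5, 180.9]
tcp_rot: [-3.141, 0.0, 1.971]
contact_force: [0.3, -0.1, 0.3]
opening: -0.001
grasp_force: 0.0
```

Request:
step_arm(moves=[{"tx": 0,"ty": 0,"tz": 0,"ax": 0,"ay": 0,"az": 0.11},{"tx": 0,"ty": 0,"tz": 0,"ax": 0,"ay": 0,"az": 0.11},{"tx": 0,"ty": 0,"tz": 0,"ax": 0,"ay": 0,"az": 0.055},{"tx": 0,"ty": 0,"tz": 0,"ax": 0,"ay": 0,"az": 0}])

```text
clock: 3.1
eef_pos: [406.6, 147.7, 181.0]
tcp_rot: [-3.141, 0.0, 1.545]
contact_force: [-0.5, 0.5, -0.2]
opening: -0.0
grasp_force: 0.0
```

Request:
step_arm(moves=[{"tx": -0.4,"ty": 0.4,"tz": 0.9,"ax": 0,"ay": 0,"az": 0},{"tx": -0.4,"ty": 0.4,"tz": 1,"ax": 0,"ay": 0,"az": 0},{"tx": -0.4,"ty": 0.4,"tz": 1,"ax": 0,"ay": 0,"az": 0},{"tx": -0.4,"ty": 0.4,"tz": 1,"ax": 0,"ay": 0,"az": 0},{"tx": -0.3,"ty": 0.4,"tz": 0.94,"ax": 0,"ay": 0,"az": 0}])

```text
clock: 3.72
eef_pos: [455.8, 98.9, 59.4]
tcp_rot: [-3.141, 0.0, 1.547]
contact_force: [0.1, -0.1, -0.8]
opening: -0.003
grasp_force: 0.0
```

Request:
step_arm(moves=[{"tx": 0,"ty": 0,"tz": 0,"ax": -0.1,"ay": 0,"az": 0},{"tx": 0,"ty": 0,"tz": 0,"ax": -0.1,"ay": 0,"az": 0},{"tx": 0,"ty": 0,"tz": 0,"ax": -0.1,"ay": 0,"az": 0},{"tx": 0,"ty": 0,"tz": 0,"ax": -0.1,"ay": 0,"az": 0},{"tx": 0,"ty": 0,"tz": 0,"ax": 0,"ay": 0,"az": 0}])

```text
clock: 4.35
eef_pos: [462.6, 83.5, 69.0]
tcp_rot: [2.768, 0.055, 1.524]
contact_force: [0.3, 0.6, 0.0]
opening: 0.004
grasp_force: 0.0
```

```bash
python3 - <<'E'
from h import *
s=r.sense(); print(s["qpos"].round(3),s["qvel"].round(3),s["eef_pos"],s["tcp_rot"])
E
```

```text
[ 0.29   0.337  2.327 -0.893  0.219  1.178] [-0.006  0.01  -0.025  0.195  0.008 -0.191] [462.57015291  83.45154812  69.04161473] [2.76764225 0.05533301 1.52436995]
```

```bash
cat >> h.py <<'E'
from scipy.spatial.transform import Rotation as Ro
def to(p=None,rpy=None):
    s=r.sense(); R=Ro.from_euler('xyz',s["tcp_rot"])
    if p is not None: print("shift units",(R.inv().apply(np.array(p)-s["eef_pos"])/25).round(3))
    if rpy is not None: print("turn units",((R.inv()*Ro.from_euler('xyz',rpy)).as_rotvec()/(np.pi/2)).round(3))
E
python3 - <<'E'
from h import *
to([455,98,66],[3.1416,0,1.545])
E
```

```text
shift units [ 0.573 -0.34  -0.036]
turn units [ 0.238  0.037 -0.006]
```

Request:
step_arm(moves=[{"tx": 0,"ty": 0,"tz": 0,"ax": 0.06,"ay": 0.01,"az": 0},{"tx": 0,"ty": 0,"tz": 0,"ax": 0.06,"ay": 0.01,"az": 0},{"tx": 0,"ty": 0,"tz": 0,"ax": 0.06,"ay": 0.01,"az": 0},{"tx": 0,"ty": 0,"tz": 0,"ax": 0.06,"ay": 0.01,"az": 0},{"tx": 0,"ty": 0,"tz": 0,"ax": 0,"ay": 0,"az": 0}])

```text
clock: 4.97
eef_pos: [466.2, 78.7, 69.1]
tcp_rot: [3.075, 0.017, 1.525]
contact_force: [-0.4, -0.4, 0.8]
opening: 0.001
grasp_force: 0.0
```

```bash
python3 - <<'E'
from h import *
s=r.sense(); print(s["qpos"].round(3),s["eef_pos"],s["tcp_rot"])
to([475,100,65],[3.1416,0,1.545])
E
```

```text
[ 0.186  0.382  2.135 -0.06   0.564  0.28 ] [466.20414758  78.7412412   69.0849026 ] [3.07456168 0.01692443 1.52477752]
shift units [0.868 0.302 0.169]
turn units [ 0.043  0.011 -0.013]
```

Request:
step_arm(moves=[{"tx": 0.45,"ty": 0.15,"tz": 0.08,"ax": 0.04,"ay": 0.01,"az": -0.013},{"tx": 0.42,"ty": 0.35,"tz": 0.09,"ax": 0,"ay": 0,"az": 0},{"tx": 0,"ty": 0.3,"tz": 0,"ax": 0,"ay": 0,"az": 0},{"tx": 0,"ty": 0.3,"tz": 0,"ax": 0,"ay": 0,"az": 0},{"tx": 0,"ty": 0.3,"tz": 0,"ax": 0,"ay": 0,"az": 0}])

```text
clock: 5.6
eef_pos: [500.5, 98.7, 64.6]
tcp_rot: [3.139, 0.006, 1.546]
contact_force: [-1.1, 0.6, 0.2]
opening: 0.001
grasp_force: 0.8
```

Request:
step_arm(moves=[{"tx": 0,"ty": 0.3,"tz": 0,"ax": 0,"ay": 0,"az": 0},{"tx": 0,"ty": 0.3,"tz": 0,"ax": 0,"ay": 0,"az": 0},{"tx": 0,"ty": 0.3,"tz": 0,"ax": 0,"ay": 0,"az": 0}])

```text
clock: 5.98
eef_pos: [523.1, 98.0, 64.6]
tcp_rot: [3.139, 0.006, 1.545]
contact_force: [-2.6, -0.1, 1.0]
opening: 0.001
grasp_force: 1.2
```

Contact at about 2.6 N, so the drawer is sliding. I'll keep pushing.

Request:
step_arm(moves=[{"tx": 0,"ty": 0.3,"tz": 0,"ax": 0,"ay": 0,"az": 0},{"tx": 0,"ty": 0.3,"tz": 0,"ax": 0,"ay": 0,"az": 0},{"tx": 0,"ty": 0.3,"tz": 0,"ax": 0,"ay": 0,"az": 0},{"tx": 0,"ty": 0.2,"tz": 0,"ax": 0,"ay": 0,"az": 0}])

```text
clock: 6.48
eef_pos: [550.9, 97.5, 64.7]
tcp_rot: [3.139, 0.006, 1.545]
contact_force: [-2.7, -0.7, 0.2]
opening: 0.001
grasp_force: 1.1
```

Request:
step_arm(moves=[{"tx": 0,"ty": 0.1,"tz": 0,"ax": 0,"ay": 0,"az": 0},{"tx": 0,"ty": 0.1,"tz": 0,"ax": 0,"ay": 0,"az": 0},{"tx": 0,"ty": 0.1,"tz": 0,"ax": 0,"ay": 0,"az": 0}])

```text
clock: 6.85
eef_pos: [553.3, 97.4, 64.6]
tcp_rot: [-3.135, 0.006, 1.545]
contact_force: [-28.6, 2.3, 23.8]
opening: -0.003
grasp_force: 1.0
```

```bash
python3 - <<'E'
from h import *
s=r.sense(); print(s["contact_force"],s["wrist_torque"],s["qpos"].round(3))
a,d,P=cloud("side"); b,_,Q=cloud("top"); np.savez("s1.npz",P=P);np.savez("t1.npz",P=Q)
c=cv2.resize(a[130:300,190:390],None,fx=3,fy=3,interpolation=2); cv2.imwrite("pics/c1.png",cv2.convertScaleAbs(c[...,::-1],alpha=1.6))
E
```

```text
[-28.59963326   2.34129434  23.80060291] [ 0.33736569  2.57833565 -0.01487167] [ 0.174  0.511  1.9   -0.007  0.738  0.206]
```

View pics/c1.png

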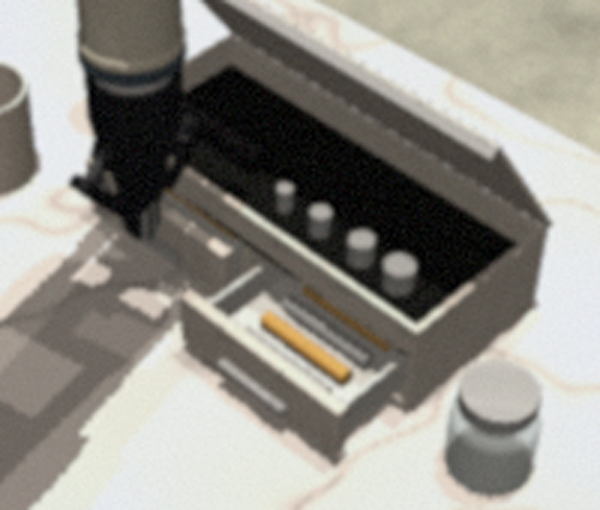

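The crop shows why: the finger linkage meets the case rim at (165,185) before the left drawer is home. I'll back off and turn the tool a quarter turn so its thin side faces the case.

Request:
step_arm(moves=[{"tx": 0,"ty": -0.4,"tz": 0,"ax": 0,"ay": 0,"az": 0},{"tx": 0,"ty": -1,"tz": 0,"ax": 0,"ay": 0,"az": 0},{"tx": 0,"ty": -0.6,"tz": 0,"ax": 0,"ay": 0,"az": 0},{"tx": 0,"ty": 0,"tz": 0,"ax": 0,"ay": 0,"az": 0.1},{"tx": 0,"ty": 0,"tz": 0,"ax": 0,"ay": 0,"az": 0.1}])

```text
clock: 7.58
eef_pos: [508.4, 98.8, 65.0]
tcp_rot: [3.136, 0.003, 1.226]
contact_force: [0.2, -0.0, 1.0]
opening: 0.004
grasp_force: 0.0
```

Request:
step_arm(moves=[{"tx": 0,"ty": 0,"tz": 0,"ax": 0,"ay": 0,"az": 0.1},{"tx": 0,"ty": 0,"tz": 0,"ax": 0,"ay": 0,"az": 0.1},{"tx": 0,"ty": 0,"tz": 0,"ax": 0,"ay": 0,"az": 0.1},{"tx": 0,"ty": 0,"tz": 0,"ax": 0,"ay": 0,"az": 0.1},{"tx": 0,"ty": 0,"tz": 0,"ax": 0,"ay": 0,"az": 0.1}])

```text
clock: 8.2
eef_pos: [508.5, 98.8, 64.9]
tcp_rot: [3.135, -0.002, 0.441]
contact_force: [0.4, 0.5, 0.5]
opening: 0.0
grasp_force: 0.0
```

Request:
step_arm(moves=[{"tx": 0,"ty": 0,"tz": 0,"ax": 0,"ay": 0,"az": 0.1},{"tx": 0,"ty": 0,"tz": 0,"ax": 0,"ay": 0,"az": 0.1},{"tx": 0,"ty": 0,"tz": 0,"ax": 0,"ay": 0,"az": 0.1},{"tx": 0,"ty": 0,"tz": 0,"ax": 0,"ay": 0,"az": 0}])

```text
clock: 8.7
eef_pos: [508.4, 98.8, 64.9]
tcp_rot: [3.136, -0.004, -0.024]
contact_force: [0.5, 0.7, 0.8]
opening: 0.001
grasp_force: 0.0
```

```bash
python3 - <<'E'
from h import *
to([530,98.4,67],[3.1416,0,-.027])
s=np.load("s1.npz")["P"]
for y in range(-160,200,20):
    m=(abs(s[...,1]-y)<10)&(s[...,2]>38)&(s[...,2]<57)&(s[...,0]>480)&(s[...,0]<650); q=s[m]
    if len(q)>3: print(y,np.percentile(q[:,0],[10,50]).round(0))
t=np.load("top0.npz")["P"]
for y in range(-150,180,40):
    m=(abs(t[...,1]-y)<20)&(t[...,2]>85)&(t[...,2]<105)&(t[...,0]>560)&(t[...,0]<630); q=t[m]
    if len(q)>3: print("rim",y,np.percentile(q[:,0],[1,50,99]).round(0),np.median(q[:,2]))
E
```

```text
shift units [ 0.865 -0.005 -0.081]
turn units [ 0.003 -0.003  0.002]
-160 [507. 561.]
-140 [506. 508.]
-120 [507. 508.]
-100 [507. 509.]
-80 [508. 509.]
-60 [508. 510.]
-40 [509. 510.]
-20 [510. 511.]
0 [512. 574.]
20 [566. 572.]
40 [566. 567.]
60 [567. 567.]
80 [548. 567.]
100 [542. 544.]
140 [568. 569.]
160 [570. 572.]
rim -150 [584. 590. 630.] 94.60795193322065
rim -110 [586. 590. 629.] 92.76419527256371
rim -70 [587. 591. 629.] 93.9335910208116
rim -30 [588. 592. 616.] 94.47600288701233
rim 10 [589. 592. 594.] 94.89513264583763
rim 50 [591. 594. 596.] 93.86348345886631
rim 90 [592. 595. 598.] 94.15968995719402
rim 130 [593. 597. 599.] 94.80138349720255
rim 170 [594. 599. 629.] 95.11795568776256
```

Request:
step_arm(moves=[{"tx": 0.8,"ty": 0,"tz": 0,"ax": 0,"ay": 0,"az": 0},{"tx": 0.8,"ty": 0,"tz": 0,"ax": 0,"ay": 0,"az": 0},{"tx": 0.4,"ty": 0,"tz": 0,"ax": 0,"ay": 0,"az": 0},{"tx": 0.1,"ty": 0,"tz": 0,"ax": 0,"ay": 0,"az": 0}])

```text
clock: 9.2
eef_pos: [560.2, 97.2, 64.6]
tcp_rot: [3.136, -0.002, -0.024]
contact_force: [-2.6, 0.0, 1.1]
opening: 0.002
grasp_force: 1.0
```

Request:
step_arm(moves=[{"tx": 0.1,"ty": 0,"tz": 0,"ax": 0,"ay": 0,"az": 0},{"tx": 0.1,"ty": 0,"tz": 0,"ax": 0,"ay": 0,"az": 0}])

```text
clock: 9.45
eef_pos: [564.6, 97.1, 64.6]
tcp_rot: [3.136, -0.002, -0.025]
contact_force: [-1.9, 0.6, -0.4]
opening: -0.0
grasp_force: 1.1
```

Request:
step_arm(moves=[{"tx": 0.08,"ty": 0,"tz": 0,"ax": 0,"ay": 0,"az": 0},{"tx": 0.08,"ty": 0,"tz": 0,"ax": 0,"ay": 0,"az": 0}])

```text
clock: 9.7
eef_pos: [567.6, 97.0, 64.6]
tcp_rot: [3.136, 0.001, -0.026]
contact_force: [-12.5, 1.5, 9.1]
opening: -0.004
grasp_force: 6.2
```

Request:
step_arm(moves=[{"tx": 0.06,"ty": 0,"tz": 0,"ax": 0,"ay": 0,"az": 0},{"tx": 0,"ty": 0,"tz": 0,"ax": 0,"ay": 0,"az": 0}])

```text
clock: 9.95
eef_pos: [567.6, 97.0, 64.5]
tcp_rot: [3.135, 0.004, -0.026]
contact_force: [-14.4, 2.2, 9.9]
opening: 0.001
grasp_force: 6.8
```

```bash
python3 - <<'E'
from h import *
print(r.sense()["wrist_torque"])
a,d,s=cloud("side")
for y in range(-160,200,20):
    m=(abs(s[...,1]-y)<10)&(s[...,2]>38)&(s[...,2]<57)&(s[...,0]>480)&(s[...,0]<650); q=s[m]
    if len(q)>3: print(y,np.percentile(q[:,0],[10,50]).round(0))
c=cv2.resize(a[130:300,190:390],None,fx=3,fy=3,interpolation=2); cv2.imwrite("pics/c2.png",cv2.convertScaleAbs(c[...,::-1],alpha=1.6))
E
```

```text
[ 0.2729237   2.02101866 -0.05713797]
-160 [508. 560.]
-140 [506. 508.]
-120 [507. 508.]
-100 [507. 508.]
-80 [508. 509.]
-60 [509. 510.]
-40 [509. 510.]
-20 [510. 511.]
0 [512. 566.]
20 [577. 579.]
40 [577. 578.]
60 [578. 579.]
80 [561. 579.]
100 [557. 560.]
140 [580. 581.]
160 [581. 582.]
180 [581. 583.]
```

View pics/c2.png

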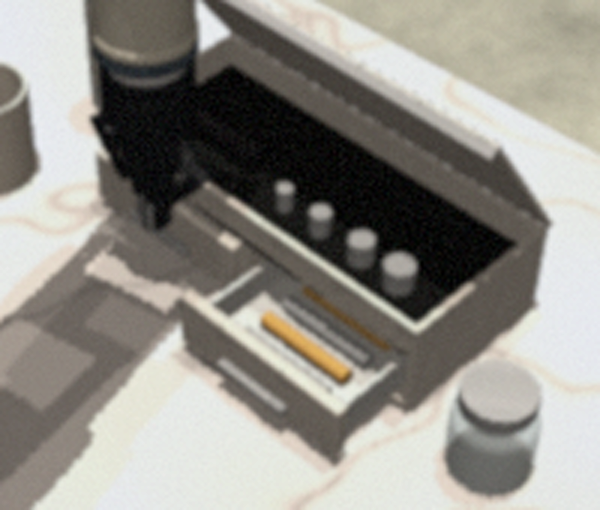

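The left drawer front now sits at x≈580, 12 mm ahead of the case front, with a firm stop at the fingertip, so it is home. Next is the right drawer, which still stands at x≈508.

Request:
step_arm(moves=[{"tx": -0.5,"ty": 0,"tz": 0,"ax": 0,"ay": 0,"az": 0},{"tx": -1,"ty": 0,"tz": 0,"ax": 0,"ay": 0,"az": 0},{"tx": -1,"ty": 0,"tz": 0,"ax": 0,"ay": 0,"az": 0},{"tx": -1,"ty": 0,"tz": 0,"ax": 0,"ay": 0,"az": 0},{"tx": -0.4,"ty": 0.5,"tz": 0,"ax": 0,"ay": 0,"az": 0}])

```text
clock: 10.62
eef_pos: [472.3, 87.1, 64.9]
tcp_rot: [3.136, -0.004, -0.024]
contact_force: [0.2, 0.4, -0.0]
opening: -0.001
grasp_force: 0.0
```

Request:
step_arm(moves=[{"tx": 0,"ty": 1,"tz": 0,"ax": 0,"ay": 0,"az": 0},{"tx": 0,"ty": 1,"tz": 0,"ax": 0,"ay": 0,"az": 0},{"tx": 0,"ty": 1,"tz": 0,"ax": 0,"ay": 0,"az": 0},{"tx": 0,"ty": 1,"tz": 0,"ax": 0,"ay": 0,"az": 0},{"tx": 0,"ty": 1,"tz": 0,"ax": 0,"ay": 0,"az": 0}])

```text
clock: 11.25
eef_pos: [470.8, -39.6, 65.6]
tcp_rot: [3.136, -0.005, -0.026]
contact_force: [-0.6, 0.0, -0.3]
opening: -0.006
grasp_force: 0.0
```

Request:
step_arm(moves=[{"tx": 0,"ty": 1,"tz": 0,"ax": 0,"ay": 0,"az": 0},{"tx": 0,"ty": 0.6,"tz": 0,"ax": 0,"ay": 0,"az": 0},{"tx": 0,"ty": 0,"tz": 0,"ax": 0,"ay": 0,"az": 0}])

```text
clock: 11.62
eef_pos: [469.2, -78.9, 65.7]
tcp_rot: [3.136, -0.004, -0.027]
contact_force: [-0.6, 0.7, 0.3]
opening: 0.003
grasp_force: 0.0
```

Request:
step_arm(moves=[{"tx": 0.5,"ty": 0,"tz": 0,"ax": 0,"ay": 0,"az": 0},{"tx": 0.3,"ty": 0,"tz": 0,"ax": 0,"ay": 0,"az": 0},{"tx": 0.3,"ty": 0,"tz": 0,"ax": 0,"ay": 0,"az": 0},{"tx": 0.3,"ty": 0,"tz": 0,"ax": 0,"ay": 0,"az": 0},{"tx": 0.3,"ty": 0,"tz": 0,"ax": 0,"ay": 0,"az": 0}])

```text
clock: 12.25
eef_pos: [511.3, -78.7, 65.5]
tcp_rot: [3.136, -0.002, -0.025]
contact_force: [-2.1, 1.4, 0.2]
opening: 0.005
grasp_force: 1.2
```

Request:
step_arm(moves=[{"tx": 0.3,"ty": 0,"tz": 0,"ax": 0,"ay": 0,"az": 0},{"tx": 0.3,"ty": 0,"tz": 0,"ax": 0,"ay": 0,"az": 0},{"tx": 0.3,"ty": 0,"tz": 0,"ax": 0,"ay": 0,"az": 0},{"tx": 0.3,"ty": 0,"tz": 0,"ax": 0,"ay": 0,"az": 0},{"tx": 0.3,"ty": 0,"tz": 0,"ax": 0,"ay": 0,"az": 0}])

```text
clock: 12.88
eef_pos: [549.3, -80.1, 65.7]
tcp_rot: [3.136, -0.003, -0.025]
contact_force: [-2.6, -0.6, -1.3]
opening: -0.002
grasp_force: 1.2
```

Request:
step_arm(moves=[{"tx": 0.2,"ty": 0,"tz": 0,"ax": 0,"ay": 0,"az": 0},{"tx": 0.1,"ty": 0,"tz": 0,"ax": 0,"ay": 0,"az": 0},{"tx": 0.1,"ty": 0,"tz": 0,"ax": 0,"ay": 0,"az": 0}])

```text
clock: 13.25
eef_pos: [559.0, -80.3, 65.9]
tcp_rot: [3.136, -0.003, -0.025]
contact_force: [-2.3, -1.4, -0.5]
opening: -0.005
grasp_force: 1.1
```

Request:
step_arm(moves=[{"tx": 0.1,"ty": 0,"tz": 0,"ax": 0,"ay": 0,"az": 0},{"tx": 0.08,"ty": 0,"tz": 0,"ax": 0,"ay": 0,"az": 0},{"tx": 0.04,"ty": 0,"tz": 0,"ax": 0,"ay": 0,"az": 0}])

```text
clock: 13.62
eef_pos: [562.2, -80.3, 65.7]
tcp_rot: [3.136, 0.002, -0.025]
contact_force: [-12.3, -1.8, 8.3]
opening: -0.001
grasp_force: 6.1
```

```bash
python3 - <<'E'
from h import *
z=r.sense();print(z["wrist_torque"],z["contact_force"])
a,d,s=cloud("side")
for y in range(-160,200,20):
    m=(abs(s[...,1]-y)<10)&(s[...,2]>38)&(s[...,2]<57)&(s[...,0]>480)&(s[...,0]<650); q=s[m]
    if len(q)>3: print(y,np.percentile(q[:,0],[10,50]).round(0))
E
```

```text
[-0.2382155   1.87347869 -0.07156879] [-12.29649029  -1.78465171   8.30456491]
-160 [572. 578.]
-140 [572. 573.]
-120 [572. 574.]
-100 [562. 573.]
-80 [553. 554.]
-60 [559. 567.]
-40 [575. 576.]
-20 [576. 577.]
0 [576. 578.]
20 [577. 579.]
40 [577. 578.]
60 [578. 580.]
80 [579. 580.]
100 [579. 580.]
120 [580. 581.]
140 [580. 582.]
160 [581. 582.]
180 [582. 584.]
```

Both fronts now lie on one line and both stops are firm. Next I back off, go up over the lid and work out the arc for pressing it down.

Request:
step_arm(moves=[{"tx": -0.8,"ty": 0,"tz": 0,"ax": 0,"ay": 0,"az": 0},{"tx": -0.6,"ty": -0.2,"tz": -1,"ax": 0,"ay": 0,"az": 0},{"tx": 0,"ty": -0.4,"tz": -1,"ax": 0,"ay": 0,"az": 0},{"tx": 0,"ty": -0.4,"tz": -1,"ax": 0,"ay": 0,"az": 0},{"tx": 0,"ty": -0.4,"tz": -1,"ax": 0,"ay": 0,"az": 0}])

```text
clock: 14.3
eef_pos: [530.8, -43.6, 166.9]
tcp_rot: [3.136, -0.005, -0.026]
contact_force: [0.2, 0.6, 0.1]
opening: -0.001
grasp_force: 0.0
```

Request:
step_arm(moves=[{"tx": 0,"ty": -0.4,"tz": -1,"ax": 0,"ay": 0,"az": 0},{"tx": 0,"ty": -0.4,"tz": -1,"ax": 0,"ay": 0,"az": 0},{"tx": 0,"ty": -0.4,"tz": -1,"ax": 0,"ay": 0,"az": 0},{"tx": 0,"ty": -0.4,"tz": -1,"ax": 0,"ay": 0,"az": 0},{"tx": 0,"ty": -0.4,"tz": -1,"ax": 0,"ay": 0,"az": 0}])

```text
clock: 14.92
eef_pos: [531.5, 7.2, 291.7]
tcp_rot: [3.136, -0.005, -0.025]
contact_force: [0.1, 0.7, 0.3]
opening: 0.0
grasp_force: 0.0
```

Request:
step_arm(moves=[{"tx": 0.5,"ty": -0.2,"tz": -1,"ax": 0,"ay": 0,"az": 0},{"tx": 1,"ty": 0,"tz": -0.4,"ax": 0,"ay": 0,"az": 0},{"tx": 1,"ty": 0,"tz": 0,"ax": 0,"ay": 0,"az": 0},{"tx": 1,"ty": 0,"tz": 0,"ax": 0,"ay": 0,"az": 0},{"tx": 1,"ty": 0,"tz": 0,"ax": 0,"ay": 0,"az": 0}])

```text
clock: 15.55
eef_pos: [644.8, 9.3, 326.1]
tcp_rot: [3.136, -0.005, -0.025]
contact_force: [-0.4, -0.5, -0.4]
opening: -0.002
grasp_force: 0.0
```

```bash
python3 - <<'E'
from h import *
s=r.sense(); p=s["eef_pos"];print(p,s["tcp_rot"],s["qpos"].round(2))
L=cloud("top")[2][140:200,200:370].reshape(-1,3);m=(L[:,2]>115)&(abs(L[:,1]-7)>90)&(L[:,2]<225);L=L[m];c=np.median(L,0)
for _ in range(5):
    n=np.linalg.svd(L-c,full_matrices=0)[2][2];n*=np.sign(n[2]);d=abs((L-c)@n);L=L[d<max(4,np.percentile(d,90))];c=L.mean(0)
print("angle",np.arccos(n[2]),"upper face hinge x at z=101,y=7:",c[0]-(n[2]*(101-c[2])+n[1]*(7-c[1]))/n[0])
for th in np.r_[.97:-.01:-.0970]:
    P=np.array([748-145*np.cos(th)+6*np.sin(th)+11,95+145*np.sin(th)+6*np.cos(th)+25]); print(round(th,3),P.round(1))
E
```

```text
[644.79991619   9.26057953 326.0680848 ] [ 3.13639886 -0.00469617 -0.02534498] [ 0.01  0.33  1.51 -0.01  1.3   1.61]
angle 0.9779810383547708 upper face hinge x at z=101,y=7: 752.8122947977072
0.97 [682. 243.]
0.873 [670.4 235. ]
0.776 [659.7 225.8]
0.679 [649.9 215.7]
0.582 [641.2 204.7]
0.485 [633.5 192.9]
0.388 [627.  180.4]
0.291 [621.8 167.3]
0.194 [617.9 153.8]
0.097 [615.3 140. ]
0.0 [614. 126.]
```

Request:
step_arm(moves=[{"tx": 0.8,"ty": 0,"tz": 0.2,"ax": 0,"ay": 0,"az": 0},{"tx": 0.8,"ty": 0,"tz": 0.8,"ax": 0,"ay": 0,"az": 0},{"tx": 0,"ty": 0,"tz": 0.8,"ax": 0,"ay": 0,"az": 0},{"tx": 0,"ty": 0,"tz": 0.8,"ax": 0,"ay": 0,"az": 0},{"tx": 0,"ty": 0,"tz": 0.3,"ax": 0,"ay": 0,"az": 0}])

```text
clock: 16.23
eef_pos: [682.3, 7.7, 251.4]
tcp_rot: [3.136, -0.0, -0.025]
contact_force: [0.1, -0.1, -0.2]
opening: 0.004
grasp_force: 0.0
```

Request:
step_arm(moves=[{"tx": 0,"ty": 0,"tz": 0.2,"ax": 0,"ay": 0,"az": 0},{"tx": 0,"ty": 0,"tz": 0.1,"ax": 0,"ay": 0,"az": 0}])

```text
clock: 16.48
eef_pos: [683.7, 7.6, 246.1]
tcp_rot: [3.136, -0.004, -0.025]
contact_force: [0.4, -0.3, 1.2]
opening: 0.002
grasp_force: 0.0
```

Request:
step_arm(moves=[{"tx": 0,"ty": 0,"tz": 0.12,"ax": 0,"ay": 0,"az": 0},{"tx": -0.23,"ty": 0,"tz": 0.16,"ax": 0,"ay": 0,"az": 0},{"tx": -0.23,"ty": 0,"tz": 0.16,"ax": 0,"ay": 0,"az": 0}])

```text
clock: 16.85
eef_pos: [672.4, 7.9, 235.1]
tcp_rot: [3.136, -0.005, -0.025]
contact_force: [1.7, -0.0, 1.0]
opening: 0.001
grasp_force: 1.5
```

Request:
step_arm(moves=[{"tx": -0.21,"ty": 0,"tz": 0.18,"ax": 0,"ay": 0,"az": 0},{"tx": -0.21,"ty": 0,"tz": 0.18,"ax": 0,"ay": 0,"az": 0}])

```text
clock: 17.1
eef_pos: [661.3, 8.2, 225.6]
tcp_rot: [3.136, -0.003, -0.025]
contact_force: [0.6, 1.4, 3.1]
opening: -0.003
grasp_force: 1.5
```

Request:
step_arm(moves=[{"tx": -0.2,"ty": 0,"tz": 0.2,"ax": 0,"ay": 0,"az": 0},{"tx": -0.2,"ty": 0,"tz": 0.2,"ax": 0,"ay": 0,"az": 0},{"tx": -0.17,"ty": 0,"tz": 0.22,"ax": 0,"ay": 0,"az": 0},{"tx": -0.17,"ty": 0,"tz": 0.22,"ax": 0,"ay": 0,"az": 0}])

```text
clock: 17.6
eef_pos: [642.9, 8.4, 204.1]
tcp_rot: [3.136, -0.003, -0.025]
contact_force: [-0.1, 0.7, 3.0]
opening: 0.003
grasp_force: 1.4
```

Request:
step_arm(moves=[{"tx": -0.15,"ty": 0,"tz": 0.24,"ax": 0,"ay": 0,"az": 0},{"tx": -0.15,"ty": 0,"tz": 0.24,"ax": 0,"ay": 0,"az": 0},{"tx": -0.13,"ty": 0,"tz": 0.25,"ax": 0,"ay": 0,"az": 0},{"tx": -0.13,"ty": 0,"tz": 0.25,"ax": 0,"ay": 0,"az": 0}])

```text
clock: 18.1
eef_pos: [629.0, 8.6, 179.5]
tcp_rot: [3.136, -0.003, -0.025]
contact_force: [0.0, -0.1, 2.6]
opening: 0.003
grasp_force: 1.3
```

Request:
step_arm(moves=[{"tx": -0.1,"ty": 0,"tz": 0.26,"ax": 0,"ay": 0,"az": 0},{"tx": -0.1,"ty": 0,"tz": 0.26,"ax": 0,"ay": 0,"az": 0},{"tx": -0.08,"ty": 0,"tz": 0.26,"ax": 0,"ay": 0,"az": 0}])

```text
clock: 18.48
eef_pos: [622.1, 8.7, 160.0]
tcp_rot: [3.136, -0.002, -0.025]
contact_force: [-1.6, 1.4, 2.4]
opening: 0.003
grasp_force: 1.2
```

Request:
step_arm(moves=[{"tx": -0.05,"ty": 0,"tz": 0.2,"ax": 0,"ay": 0,"az": 0},{"tx": -0.04,"ty": 0,"tz": 0.2,"ax": 0,"ay": 0,"az": 0},{"tx": -0.03,"ty": 0,"tz": 0.15,"ax": 0,"ay": 0,"az": 0},{"tx": -0.03,"ty": 0,"tz": 0.15,"ax": 0,"ay": 0,"az": 0},{"tx": -0.02,"ty": 0,"tz": 0.15,"ax": 0,"ay": 0,"az": 0}])

```text
clock: 19.1
eef_pos: [618.1, 8.7, 139.0]
tcp_rot: [3.136, -0.003, -0.025]
contact_force: [-1.3, 0.1, 1.9]
opening: -0.002
grasp_force: 1.2
```

Request:
step_arm(moves=[{"tx": 0,"ty": 0,"tz": 0.12,"ax": 0,"ay": 0,"az": 0},{"tx": 0,"ty": 0,"tz": 0.1,"ax": 0,"ay": 0,"az": 0},{"tx": 0,"ty": 0,"tz": 0.08,"ax": 0,"ay": 0,"az": 0}])

```text
clock: 19.48
eef_pos: [618.2, 8.6, 131.6]
tcp_rot: [3.136, -0.003, -0.025]
contact_force: [-2.2, 0.2, 2.2]
opening: -0.002
grasp_force: 1.2
```

Request:
step_arm(moves=[{"tx": 0,"ty": 0,"tz": 0.06,"ax": 0,"ay": 0,"az": 0},{"tx": 0,"ty": 0,"tz": 0.06,"ax": 0,"ay": 0,"az": 0},{"tx": 0,"ty": 0,"tz": 0.06,"ax": 0,"ay": 0,"az": 0}])

```text
clock: 19.85
eef_pos: [618.2, 8.6, 127.2]
tcp_rot: [3.136, -0.003, -0.025]
contact_force: [-1.3, -1.2, 2.0]
opening: 0.001
grasp_force: 1.2
```

Request:
step_arm(moves=[{"tx": 0,"ty": 0,"tz": 0.04,"ax": 0,"ay": 0,"az": 0},{"tx": 0,"ty": 0,"tz": 0.04,"ax": 0,"ay": 0,"az": 0}])

```text
clock: 20.1
eef_pos: [618.3, 8.6, 126.0]
tcp_rot: [3.136, -0.003, -0.025]
contact_force: [-8.0, -0.3, 17.5]
opening: 0.002
grasp_force: 8.6
```

The stop is firm at 17 N with the TCP at z=126, which is the shut height. One light extra press, then retreat and check.

Request:
step_arm(moves=[{"tx": 0,"ty": 0,"tz": 0.03,"ax": 0,"ay": 0,"az": 0},{"tx": 0,"ty": 0,"tz": 0,"ax": 0,"ay": 0,"az": 0}])

```text
clock: 20.35
eef_pos: [618.2, 8.6, 126.0]
tcp_rot: [3.136, -0.003, -0.025]
contact_force: [-7.2, 0.6, 17.1]
opening: 0.002
grasp_force: 8.4
```

Request:
step_arm(moves=[{"tx": 0,"ty": 0,"tz": -0.2,"ax": 0,"ay": 0,"az": 0},{"tx": 0,"ty": 0,"tz": -1,"ax": 0,"ay": 0,"az": 0},{"tx": 0,"ty": 0,"tz": -1,"ax": 0,"ay": 0,"az": 0},{"tx": -0.5,"ty": 0,"tz": -1,"ax": 0,"ay": 0,"az": 0},{"tx": -1,"ty": 0,"tz": -0.8,"ax": 0,"ay": 0,"az": 0}])

```text
clock: 20.98
eef_pos: [581.2, 10.1, 225.3]
tcp_rot: [3.136, -0.005, -0.026]
contact_force: [0.2, -0.2, -0.0]
opening: 0.002
grasp_force: 0.0
```

Request:
step_arm(moves=[{"tx": -1,"ty": 0,"tz": -1,"ax": 0,"ay": 0,"az": 0},{"tx": -1,"ty": 0,"tz": -1,"ax": 0,"ay": 0,"az": 0},{"tx": -1,"ty": 0,"tz": -1,"ax": 0,"ay": 0,"az": 0},{"tx": -1,"ty": 0,"tz": -1,"ax": 0,"ay": 0,"az": 0},{"tx": -1,"ty": 0,"tz": 0,"ax": 0,"ay": 0,"az": 0}])

```text
clock: 21.6
eef_pos: [455.7, 13.9, 326.0]
tcp_rot: [3.136, -0.007, -0.025]
contact_force: [-0.6, -0.2, -0.0]
opening: -0.001
grasp_force: 0.0
```

```bash
python3 - <<'E'
from h import *
a,d,s=cloud("side");b,_,t=cloud("top")
for y in range(-160,200,40):
    m=(abs(s[...,1]-y)<10)&(s[...,2]>38)&(s[...,2]<57)&(s[...,0]>480)&(s[...,0]<650); q=s[m]
    if len(q)>3: print(y,np.percentile(q[:,0],[10,50]).round(0))
for P in (s,t):
    L=P[(P[...,2]>85)&(P[...,2]<130)&(P[...,0]>600)&(P[...,0]<735)&(abs(P[...,1]-7)<150)]
    k=np.linalg.lstsq(np.c_[L,][:,:2].__array__() if 0 else np.c_[L[:,:2],np.ones(len(L))],L[:,2],rcond=None)[0]; print("lid slope",k,np.median(L[:,2]))
for nm,(u,v) in dict(mug=(175,225),can=(178,160),jar=(385,212)).items():
    q=t[v-25:v+25,u-25:u+25].reshape(-1,3);q=q[q[:,2]>30];print(nm,np.nanmin(q,0).round(),np.nanmax(q,0).round())
cv2.imwrite("pics/end.png",cv2.convertScaleAbs(cv2.resize(a[80:310,140:400],None,fx=2.3,fy=2.3)[...,::-1],alpha=1.6))
E
```

```text
-160 [572. 580.]
-120 [572. 574.]
-80 [573. 574.]
-40 [574. 576.]
0 [575. 577.]
40 [577. 579.]
80 [579. 580.]
120 [580. 581.]
160 [581. 582.]
lid slope [9.02135416e-04 4.08013032e-04 1.02681120e+02] 103.31639221411854
lid slope [ 1.16624814e-03 -2.73659748e-04  1.00120043e+02] 100.90701751269557
mug [501. 250.  30.] [587. 349. 103.]
can [668. 244.  31.] [726. 302. 177.]
jar [ 557. -272.   32.] [ 621. -207.   92.]
```

View pics/end.png

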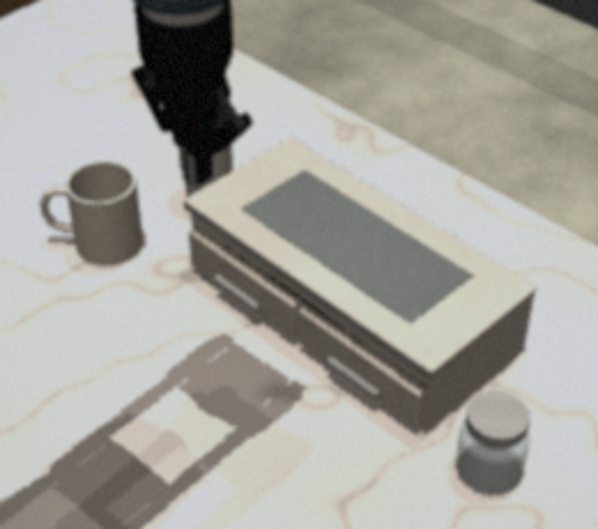

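The lid is level (slope about 0.001) across (190,200)–(530,290), both drawer fronts are flush, and the mug, can and jar have not moved.

```bash
python3 -c "
from rig import workorder; print(workorder.sign_off())"
```

```text
the job is handed in; nothing more can be done
None
```

I pushed both drawers home and then pressed the lid gently shut; the mug, can and jar did not move, and the job is handed in at about 22 s. On the first left-drawer push the finger linkage pressed the case rim with about 37 N (limit 40 N), so I turned the tool and finished that push with the fingertips.

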